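Release a drawer's hidden spring catch with a dowel

ROBOT

A 6-joint arm with a two-finger parallel gripper is mounted at the origin on a cart in front of the work surface, level with it; the furniture and walls round the work are solid. World frame = base frame: x ahead of the robot, y to its left, z up, the work surface at z = 0. Lengths are in mm, angles in rad, forces in N, time in s.
With the tool pointing down it reaches from about 275 to 1000 mm from the base axis. Payload 8.4 kg.
Tool frame: the origin (TCP) lies on the centre line of the jaws, within the pads' length; the fingertips stand r.tip_reach ahead of it and the grasp point (between the pads) lies 11 mm behind it (r.tip_reach is the distance from the TCP to the fingertips, in mm); z points along the fingers, y is the line along which they close (so a half turn about z gives the same grasp; the last joint's range is limited). The gripper opens to 85 mm and grips with 20 to 120 N. Pads are 22 mm wide; open, the fingers measure 114 mm over their backs; the gripper's body (76 mm by 85 mm) begins 54 mm behind the grasp point. The pads swing forward as they close: fully open they stand 13 mm farther back than shut.
Start: joints at [-1.251, 0.353, 1.633, -0, 1.155, -0.002], TCP at [197.67, -592.92, 239.281] pointing down, gripper open.
Joint ranges: [-2.63, 2.63], [-0.92, 2.1], [0.06, 2.66], [-1.3, 4.44], [0, 2.69], [-3.02, 3.02]. Speed limits (rad/s): [2.22, 2.22, 2.79, 3.14, 3.14, 3.14].

INTERFACE

Orientations are given as [roll, pitch, yaw] about the fixed x, y, z axes, in that order (R = Rz(yaw) Ry(pitch) Rx(roll)).
In Python, from rig import r gives the robot as it stands.
- The arm moves only by the tool carry_out, never from a script. Its argument "targets" is a list of rows, each an object with "dp": the shift along the tool's x, y, z in mm, a list of three; "yaw": the turn about the tool's z in degrees. A call has 1 to 12 rows; each row is the pose to reach, as a shift and turn from the pose commanded when the call began, along the tool's axes at that moment; what a row does not reach only later rows make up. A row lasts 1/8 s, in which the tool goes at most 62.5 mm and 10.7 degrees, less where a joint would pass 70% of its speed; a pose out of reach is approached as far as the arm can. A call with a gripper value outside its range is refused whole. "fingers" is the opening, from -1 (shut) to 1 (fully open), so that 0 is half open, set as the call begins (left out, the last holds). The fingers move at their own pace and stop on an object; "grip_force" is the grip in N (left out, the last holds). Time passes only in rows, so rows that repeat a pose let the fingers close. It gives the time, the measured TCP pose, the force, the opening and the grip force at its end, in the units of the state.
- r.sense(): the state, without advancing time (a new reading comes with each control period).
- r.grab_frame(name): name is "scene" or "top" or "wrist"; returns the picture (420x560x3 uint8, red, green, blue); there is no depth.
- r.get_calibration(name): a dict with "fx", "fy", "cx", "cy" (pixels), "rvec" (rotation vector, rad) and "tvec" (3), from world to camera coordinates, as OpenCV has them. Camera axes: x right, y down, z forward; pixel columns grow to the right and rows downward; lengths in mm; the calibration is good to about 2 mm. A picture is of the moment at which its call begins: read the wrist's pose just before it. get_calibration takes no time and is no camera call; for the wrist camera it gives the pose at the moment of the call.
- r.sign_off(): hands the job in; it is judged then, once.
The state is a dict: "clock": time; "qpos": joint angles; "qvel": joint speeds; "joint_efforts": joint torques, N m; "eef_pos": TCP position; "tcp_rot": TCP orientation; "contact_force": force on the tool from outside, world axes, zero at the start; "wrist_torque": the same for the moment, N m; "opening": opening from 0.0 (shut) to 1.0 (fully open); "grasp_force": force on a finger pad.
Only numpy, scipy, OpenCV 4.12 (cv2) and the standard library are available. Lean on these libraries where they do the work, as an engineer would, in place of code of your own. Each camera call takes 0.05 s, during which the arm holds its last target. There are 200 camera calls.

TASK

The drawer of the small chest is held shut by a hidden spring catch under its top. Take the red-handled dowel from its stand, feel for the hole in the brass plate, and gently press the catch down through it until the drawer springs out. Then put the dowel back in its stand, all the way down and upright, and pull the drawer open to its stop, leaving the whetstone, tape measure and plane where they are.

Things in the scene. Friction and masses are not known exactly. Their poses are not given: they have to be found in the camera images.
- chest: low wooden drawer chest fixed to the bench, 160 (x) x 180 (y) x 85 mm high without front and handle; origin at the centre of its underside, x to its back, y to its left, z up; the drawer opens along -x. On its top lies a round brass plate, 66 mm wide, 4 mm thick (upper face at z = 89 mm), with a 13 mm round hole in its middle. More than 20 N of the dowel on chest, plate or catch damages them
- hole_nominal (a point): where the plate's hole should be, on the plate's upper face (chest x -15, y 0, z 89 mm). The plate was refitted carelessly: the middle of the real hole lies 5 mm away from here, in an unknown horizontal direction, so a dowel lowered here lands on the plate; find the hole by touch or sight
- drawer (a joint): how far the drawer is out, m: 0 shut, 0.035 sprung out, 0.09 at its stop; slides with about 1 N friction and stays where it is left
- handle (a point): middle of the drawer's bow handle, a horizontal steel bar 10 mm thick and 90 mm long along the chest's y, 58 mm above the bench, its centre 45 mm in front of the drawer's front (40 mm clear gap); moves with the drawer. The drawer front's upper edge is 79 mm above the bench
- stand: dark wooden block 60 x 60 x 68 mm on a foot 75 mm square, fixed to the bench; origin at the centre of its underside; a vertical 13 mm hole with a chamfered mouth runs through it along its z axis
- dowel: dowel tool, about 50 g: round wooden dowel 10 mm thick and 63 mm long below a square red handle 20 x 20 x 60 mm; origin at the dowel's lower tip, z along the tool to the handle's end, x and y square to the handle's flat sides. Handle from 62 to 122 mm above the tip. In the stand its handle's shoulder rests on the block's top, tip 6 mm above the bench
- dowel_tip (a point): lower tip of the dowel, on its axis
- whetstone: loose grey whetstone 45 x 105 x 22 mm, origin at the centre of its underside; leave it alone
- tape: loose yellow tape measure 32 x 76 x 58 mm, origin at the centre of its underside; leave it alone
- plane: loose block plane 46 x 160 x 43 mm, origin at the centre of its underside; leave it alone
- catch (a joint): how far the spring catch is pressed down, m: 0 to 0.016 (hard stop). Its flat pad, 34 x 34 mm, lies under the hole, top at chest z = 71 mm, and sinks straight down against about 4 N at first, 8 N near the stop; at about 0.011 the drawer is set free, and a spring throws it out some 35 mm, where the catch no longer holds it

How it is judged (in metres and radians):
On the way:
1. the dowel, through the hole, has pressed the catch and the drawer has sprung out (value of joint drawer above 0.015 m and z of dowel_tip in the frame of chest below 0.075 m and horizontal distance between dowel_tip and hole_nominal below 0.012 m), for 0.1 s.
At the end, for the whole second after the job is handed in: the drawer is open to its stop (at least 80 of 90 mm), and the dowel stands released and at rest in its stand, upright within 0.1 rad, fully down (tip no more than 10 mm above the bench, within 5 mm of the stand's axis) (value of joint drawer above 0.08 m and horizontal distance between dowel_tip and stand below 0.005 m and z of dowel_tip in the frame of stand below 0.01 m and angle between dowel's own z axis and vertical below 0.1 rad and linear speed of dowel below 0.02 m/s and contact force between the fingers and dowel below 0.1 N); the robot touches nothing.
It fails at once if the dowel bears on the chest, plate or catch with more than 20 N (contact force between dowel and chest above 20 N).
It fails at once if the whetstone, tape measure or plane is shifted by more than 20 mm (distance of any of whetstone, tape, plane from where it was at the start of the episode above 0.02 m).
It also fails if it takes over 72 s, if anything falls off the work surface, if the arm or the gripper's body presses on something with over 40 N, if the wrist force passes 120 N, or if a joint passes its speed limit or range.

## Working session

There is one attempt and no reset: what is moved stays moved. The work goes in short steps, Python scripts to look and compute and a tool call to move; the robot and the scene stay as the last step left them, time stands still between calls to the robot, and variables do not carry over. Pictures are saved under pics/ and viewed, at most 13 in all, crops included, and the job is handed in when it is done.

Besides the shell and the picture viewer there is one more tool, called after "Emit:" as name(argument=value, ...), one argument or row to a line, values as JSON. carry_out: Moves the arm, as the interface text tells. Its arguments: {"type":"object","properties":{"targets":{"type":"array","items":{"type":"object","properties":{"dp":{"type":"array","items":{"type":"number"}},"yaw":{"type":"number"}}}},"fingers":{"type":"number"},"grip_force":{"type":"number"}},"required":["targets"]}

```bash
ls; mkdir -p pics; python3 - <<'E'
from rig import r
import cv2,numpy as np
print(r.tip_reach, r.sense())
for n in ["scene","top","wrist"]:
    c=r.get_calibration(n);print(n,c)
    im=r.grab_frame(n);cv2.imwrite(f"pics/{n}0.png",im[:,:,::-1]);np.save(f"pics/{n}0.npy",im)
E
```

```text
pics
8.0 {'clock': 0.0, 'qpos': array([-1.25143242e+00,  3.53621625e-01,  1.63414290e+00,  1.50643464e-05,
        1.15518501e+00, -2.41387923e-03]), 'qvel': array([-0.00149573,  0.00176187,  0.00012645,  0.00070038, -0.00035902,
       -0.00195723]), 'joint_efforts': array([-4.23548427e-04, -6.05252481e+01, -3.42065191e+01, -9.28525856e-05,
        9.41554550e-03,  1.10214353e-05]), 'eef_pos': array([ 197.50905255, -592.4826821 ,  238.5744825 ]), 'tcp_rot': array([-3.14023582e+00, -1.70489380e-05,  3.21771680e-01]), 'contact_force': array([-0.26639264, -0.76086963,  0.56394949]), 'wrist_torque': array([-0.03582371,  0.02224589, -0.00188381]), 'grasp_force': 0.0, 'opening': 1.000266248330673}
scene {'fx': 384.17146709671573, 'fy': 384.17146709671573, 'cx': 288.48994121341593, 'cy': 206.59827249711591, 'rvec': array([ 1.96749693, -0.51407588,  0.30960709]), 'tvec': array([-485.45326883,  203.10064808, 1134.98829288])}
top {'fx': 431.9630539648711, 'fy': 431.9630539648711, 'cx': 280.34663627385265, 'cy': 216.04838184635705, 'rvec': array([ 2.17496255, -2.17652691,  0.07309759]), 'tvec': array([  31.98580277,  565.0808642 , 1393.54662585])}
wrist {'fx': 317.7390759503592, 'fy': 317.7390759503592, 'cx': 283.17705995484715, 'cy': 208.6653444213866, 'rvec': array([-2.32096787,  1.67393378,  0.2822678 ]), 'tvec': array([-623.30361261,  -41.9390908 ,  382.08689424])}
```

View pics/top0.png

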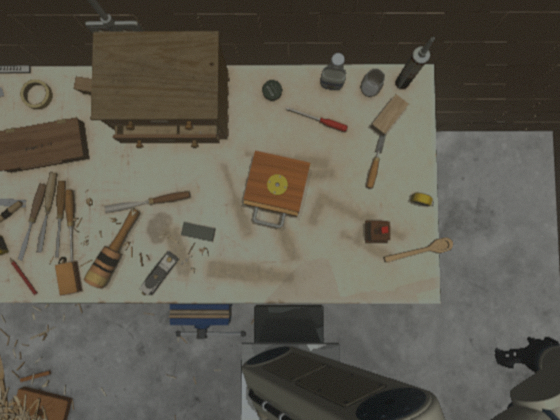

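View pics/scene0.png

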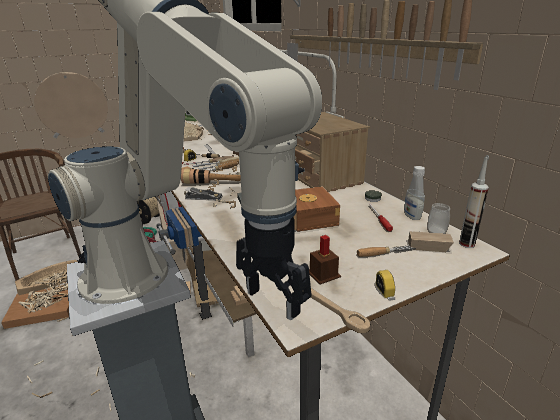

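The top view shows the chest at (276,183) with its handle at (267,220) and the stand at (377,231) with the red handle. The tape is at (421,199), the whetstone at (198,231) and the plane at (160,272). I'll measure these roughly now.

```bash
cat > h.py <<'E'
import cv2,numpy as np
from rig import r
from scipy.spatial.transform import Rotation as Ro
def ray(c,uv,z):
    """pixels -> world points on plane z"""
    uv=np.atleast_2d(np.asarray(uv,float)); R=cv2.Rodrigues(np.array(c["rvec"]))[0]; t=np.array(c["tvec"])
    d=np.c_[(uv[:,0]-c["cx"])/c["fx"],(uv[:,1]-c["cy"])/c["fy"],np.ones(len(uv))]@R
    o=-R.T@t
    return o+d*((z-o[2])/d[:,2])[:,None]
def proj(c,p):
    K=np.array([[c["fx"],0,c["cx"]],[0,c["fy"],c["cy"]],[0,0,1.]])
    return cv2.projectPoints(np.atleast_2d(np.array(p,float)),c["rvec"],c["tvec"],K,None)[0][:,0]
def blobs(m,amin=20):
    cs=cv2.findContours(m.astype(np.uint8),cv2.RETR_EXTERNAL,cv2.CHAIN_APPROX_NONE)[0]
    return sorted([k for k in cs if cv2.contourArea(k)>=amin],key=cv2.contourArea,reverse=True)
def hsv(im): return cv2.split(cv2.cvtColor(im,cv2.COLOR_RGB2HSV))
def grab(n,tag):
    s=r.sense();c=r.get_calibration(n);im=r.grab_frame(n);cv2.imwrite(f"pics/{tag}.png",im[:,:,::-1]);np.save(f"pics/{tag}.npy",im);return s,c,im
def todp(s,v):
    """world shift -> tool axes"""
    return Ro.from_euler("xyz",s["tcp_rot"]).inv().apply(v)
E
python3 - <<'E'
from h import *
im=np.load("pics/top0.npy");c=r.get_calibration("top")
H,S,V=hsv(im)
def sub(m,x0,x1,y0,y1):
    o=np.zeros_like(m);o[y0:y1,x0:x1]=m[y0:y1,x0:x1];return o
red=sub(((H<5)|(H>174))&(S>150)&(V>120),360,400,215,250)
for k in blobs(red,5):
    q=cv2.minAreaRect(k);print("red",q,ray(c,q[0],128)[0])
dark=sub((V<110)&(S>60),355,400,212,250)
for k in blobs(dark): print("stand",cv2.minAreaRect(k))
pl=sub((H>20)&(H<32)&(S>120)&(V>120),255,300,165,205)
for k in blobs(pl,10): q=cv2.minAreaRect(k);print("plate",q,ray(c,q[0],89)[0])
wd=sub((H>3)&(H<32)&(S>110)&(V>90),235,320,140,230)
for k in blobs(wd,200):
    q=cv2.minAreaRect(k);print("chest",q);print(ray(c,cv2.boxPoints(q),85))
big=cv2.resize(im[135:260,230:440],None,fx=3.8,fy=3.8,interpolation=cv2.INTER_CUBIC)
cv2.imwrite("pics/topc.png",big[:,:,::-1])
E
```

```text
red ((384.3000183105469, 229.4000244140625), (4.110960960388184, 4.743415832519531), 71.56504821777344) [ 516.0045889 -283.2775461  128.       ]
stand ((376.5, 231.0), (24.0, 27.0), 90.0)
plate ((277.0000305175781, 184.0), (19.798988342285156, 19.798988342285156), 45.0) [660.8763773   41.30256897  89.        ]
chest ((276.0294189453125, 182.61764526367188), (57.16117477416992, 54.55801010131836), 12.528807640075684)
[[601.30509168 150.72668687  85.        ]
 [771.18103337 114.26447685  85.        ]
 [730.85327838 -62.44949915  85.        ]
 [561.99423539 -24.46328179  85.        ]]
```

View pics/topc.png

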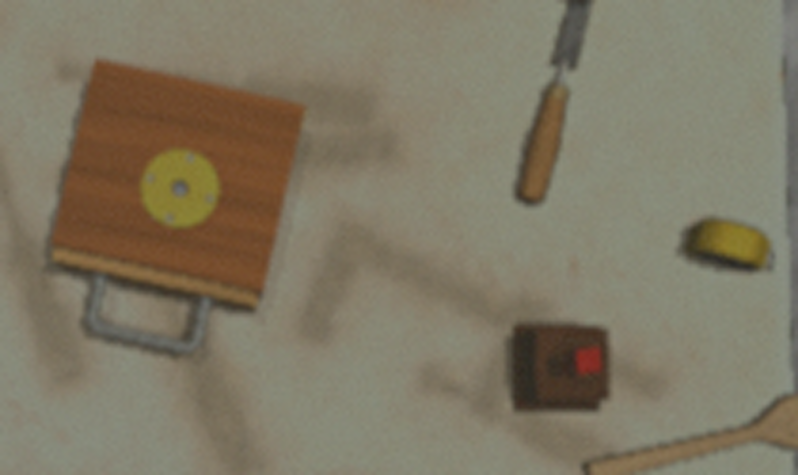

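The crop shows the red handle top at about (384.7,230) in the full frame, and a grey hole in the plate at (180,188) of the crop. Next I'll work out a wrist-camera viewpoint.

```bash
python3 - <<'E'
from h import *
s=r.sense();c=r.get_calibration("wrist");R=cv2.Rodrigues(c["rvec"])[0]
o=-R.T@c["tvec"];T=Ro.from_euler("xyz",s["tcp_rot"])
print("cam in tool",T.inv().apply(o-s["eef_pos"]), "axes in tool",T.inv().apply(R).round(2))
print(todp(s,[516-s["eef_pos"][0],-283-s["eef_pos"][1],30]))
from rig import r
ct=r.get_calibration("top");print(ray(ct,[[230+180/3.8,135+188/3.8]],89), ray(ct,[[230+562/3.8,135+364/3.8]],68))
E
```

```text
cam in tool [  83.61550416   -0.37527979 -134.76100975] axes in tool [[-0.    1.    0.  ]
 [-0.95 -0.   -0.32]
 [-0.32 -0.    0.95]]
[ 399.99005793 -192.9932537   -29.79202349]
[[659.37243407  40.14449335  89.        ]] [[ 514.49065974 -276.7569359    68.        ]]
```

Emit:
carry_out(
  targets=[
    {"dp": [50, -24, -10], "yaw": 2},
    {"dp": [100, -48, -20], "yaw": 5},
    {"dp": [150, -72, -30], "yaw": 8},
    {"dp": [200, -96, -30], "yaw": 10},
    {"dp": [250, -120, -30], "yaw": 13},
    {"dp": [300, -145, -30], "yaw": 16},
    {"dp": [350, -169, -30], "yaw": 18.4},
    {"dp": [400, -193, -30], "yaw": 18.4},
    {"dp": [400, -193, -30], "yaw": 18.4},
    {"dp": [400, -193, -30], "yaw": 18.4},
  ],
  fingers=1,
)

```text
clock: 1.4
eef_pos: [515.8, -283.2, 268.9]
tcp_rot: [-3.142, 0.001, 0.002]
contact_force: [-0.3, 0.5, -0.5]
opening: 1.001
grasp_force: 0.0
```

```bash
python3 - <<'E'
from h import *
s,c,im=grab("wrist","w1");print(s["eef_pos"],s["tcp_rot"],s["contact_force"],s["clock"])
H,S,V=hsv(im);red=((H<6)|(H>172))&(S>140)&(V>60)
for k in blobs(red,50): print(cv2.minAreaRect(k),cv2.boundingRect(k))
E
```

```text
[ 515.75800471 -283.23338515  268.93256535] [-3.14155097e+00  9.86464674e-04  1.62924734e-03] [-0.33432399  0.53630631 -0.50426954] 1.4
((283.6039733886719, 195.03961181640625), (25.870967864990234, 22.089824676513672), 84.2894058227539) (272, 182, 24, 26)
```

View pics/w1.png

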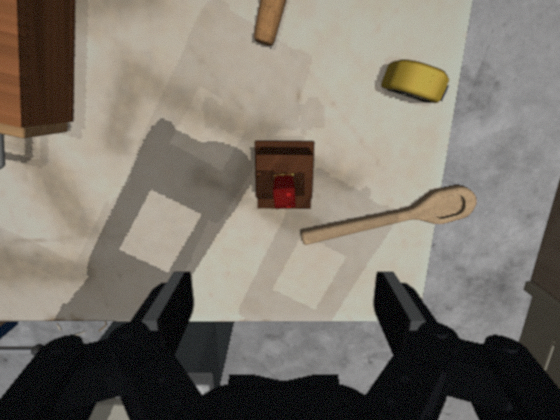

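The wrist view shows the stand block at about (284,175), the red handle at (284,193) with its bright top face in the lower part, and the tape at (415,80). I'll refine the estimate from that.

```bash
python3 - <<'E'
from h import *
s=r.sense();c=r.get_calibration("wrist");im=np.load("pics/w1.npy");H,S,V=hsv(im)
print(V[176:212:2,284]); print(im[186:208:2,284])
red=((H<6)|(H>172))&(S>140)
for t in (90,120,140,160):
    m=red&(V>t)
    for k in blobs(m,50)[:1]:
        q=cv2.minAreaRect(k);print(t,q,ray(c,q[0],128)[0]); print(ray(c,cv2.boxPoints(q),128)[:,:2].round(1).tolist())
print("z0 check tcp",proj(c,s["eef_pos"]), proj(c,[516,-283,68]))
# block: dark brown
m=(S>90)&(V<120)&(H<20)
o=np.zeros(m.shape,bool);o[130:220,240:330]=m[130:220,240:330]
for k in blobs(o,200): q=cv2.minAreaRect(k);print("block",cv2.boundingRect(k))
print("V col",V[136:176:2,262].tolist()); print(V[160,245:325:2].tolist())
cv2.imwrite("pics/w1c.png",cv2.resize(im[125:225,230:340],None,fx=7,fy=6,interpolation=cv2.INTER_CUBIC)[:,:,::-1])
E
```

```text
[ 57  63  57  62  57  57  81 103 101 104 105 104 103 101  97  78 110 159]
[[ 57  15  15]
 [ 81  17  15]
 [103  26  21]
 [101  18   6]
 [104  23  22]
 [105  25  21]
 [104  24  20]
 [103  26  22]
 [101  21  19]
 [ 97  22  16]
 [ 78   9   2]]
90 ((283.5, 198.0), (18.0, 19.0), 90.0) [ 514.31165289 -283.23931777  128.        ]
[[522.8, -274.7], [522.8, -291.8], [505.7, -291.9], [505.7, -274.5]]
z0 check tcp [[284.50191653 281.02351178]] [[283.28686285 180.24431168]]
block (255, 141, 59, 68)
V col [146, 147, 104, 74, 77, 62, 29, 35, 30, 53, 79, 79, 85, 78, 80, 81, 84, 66, 53, 51]
[101, 99, 110, 103, 95, 60, 77, 80, 75, 83, 80, 81, 83, 80, 87, 92, 86, 83, 85, 81, 79, 80, 80, 86, 82, 84, 85, 83, 85, 80, 81, 84, 86, 83, 89, 148, 158, 162, 165, 167]
```

View pics/w1c.png

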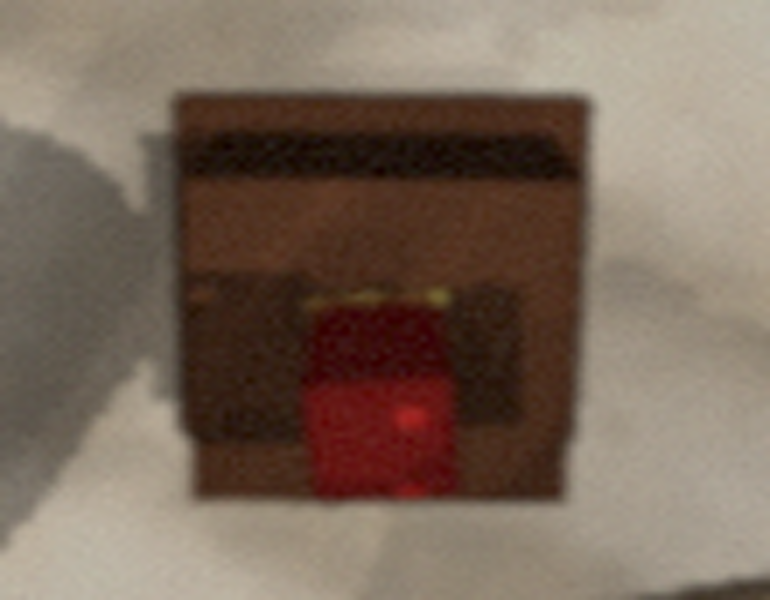

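The crop shows the block's top face at (256–312, 155–208) px and the handle's top face at (273.6–295.3, 188.3–207.5), both square to the view.

```bash
python3 - <<'E'
from h import *
s=r.sense();c=r.get_calibration("wrist")
h=ray(c,[[273.6,188.3],[295.0,188.3],[295.3,207.5],[274.6,207.5]],128)
b=ray(c,[[256.3,155],[312.3,155],[310.5,208],[257.6,208]],68)
print(h[:,:2].round(1),h.mean(0));print(b[:,:2].round(1),b.mean(0))
E
```

```text
[[ 523.4 -274.4]
 [ 523.4 -293.6]
 [ 505.2 -294.1]
 [ 505.2 -275.1]] [ 514.31256461 -284.26270789  128.        ]
[[ 543.4 -254.5]
 [ 543.3 -313.7]
 [ 484.2 -313.4]
 [ 484.2 -254.3]] [ 513.77568848 -283.95707391   68.        ]
```

Emit:
carry_out(
  targets=[
    {"dp": [-1, 0.5, 40]},
    {"dp": [-2, 1, 80]},
    {"dp": [-2, 1, 120]},
    {"dp": [-2, 1, 150]},
    {"dp": [-2, 1, 170]},
    {"dp": [-2, 1, 177]},
    {"dp": [-2, 1, 177]},
  ],
)

```text
schema error: expected keys dp, yaw
```

Emit:
carry_out(
  targets=[
    {"dp": [0, 0, 0]},
    {"dp": [0, 0, 0]},
    {"dp": [0, 0, 0]},
    {"dp": [0, 0, 0]},
    {"dp": [0, 0, 0]},
    {"dp": [0, 0, 0]},
    {"dp": [0, 0, 0]},
    {"dp": [0, 0, 0]},
  ],
  fingers=-1,
  grip_force=40,
)

```text
schema error: expected keys dp, yaw
```

Emit:
carry_out(
  targets=[
    {"dp": [-1, 0.5, 40], "yaw": 0},
    {"dp": [-2, 1, 80], "yaw": 0},
    {"dp": [-2, 1, 120], "yaw": 0},
    {"dp": [-2, 1, 150], "yaw": 0},
    {"dp": [-2, 1, 170], "yaw": 0},
    {"dp": [-2, 1, 177], "yaw": 0},
    {"dp": [-2, 1, 177], "yaw": 0},
    {"dp": [-2, 1, 177], "yaw": 0},
  ],
)

```text
clock: 2.45
eef_pos: [514.5, -285.0, 93.3]
tcp_rot: [3.141, -0.001, 0.0]
contact_force: [-0.1, 0.4, 0.2]
opening: 1.001
grasp_force: 0.0
```

Emit:
carry_out(
  targets=[
    {"dp": [0, 0, 0], "yaw": 0},
    {"dp": [0, 0, 0], "yaw": 0},
    {"dp": [0, 0, 0], "yaw": 0},
    {"dp": [0, 0, 0], "yaw": 0},
    {"dp": [0, 0, 0], "yaw": 0},
    {"dp": [0, 0, 0], "yaw": 0},
    {"dp": [0, 0, 0], "yaw": 0},
    {"dp": [0, 0, 0], "yaw": 0},
  ],
  fingers=-1,
  grip_force=40,
)

```text
clock: 3.45
eef_pos: [514.2, -284.3, 92.5]
tcp_rot: [3.142, -0.0, 0.001]
contact_force: [-0.6, 1.0, 4.2]
opening: 0.229
grasp_force: 39.5
```

Emit:
carry_out(
  targets=[
    {"dp": [0, 0, -10], "yaw": 0},
    {"dp": [0, 0, -25], "yaw": 0},
    {"dp": [0, 0, -45], "yaw": 0},
    {"dp": [0, 0, -65], "yaw": 0},
    {"dp": [0, 0, -90], "yaw": 0},
    {"dp": [0, 0, -115], "yaw": 0},
    {"dp": [10, -45, -120], "yaw": 0},
    {"dp": [15, -95, -120], "yaw": 0},
    {"dp": [20, -145, -120], "yaw": 0},
    {"dp": [30, -195, -120], "yaw": 0},
    {"dp": [40, -245, -120], "yaw": 0},
    {"dp": [45, -290, -120], "yaw": 0},
  ],
)

```text
clock: 4.95
eef_pos: [559.4, 7.5, 213.4]
tcp_rot: [-3.142, -0.001, 0.001]
contact_force: [0.8, -0.8, -0.7]
opening: 0.229
grasp_force: 39.2
```

Emit:
carry_out(
  targets=[
    {"dp": [0, -20, 0], "yaw": 3},
    {"dp": [0, -35, 0], "yaw": 6},
    {"dp": [0, -35, 0], "yaw": 12},
    {"dp": [0, -35, 0], "yaw": 12},
    {"dp": [0, -35, 0], "yaw": 12},
  ],
)

```text
clock: 5.58
eef_pos: [558.9, 40.5, 212.8]
tcp_rot: [-3.142, -0.0, -0.207]
contact_force: [0.2, -0.1, -1.1]
opening: 0.229
grasp_force: 39.1
```

```bash
python3 - <<'E'
from h import *
s,c,im=grab("wrist","w2");print(s["eef_pos"],s["tcp_rot"],s["contact_force"],s["clock"],s["opening"])
H,S,V=hsv(im);m=(H>20)&(H<35)&(S>120)&(V>60)
for k in blobs(m,500)[:1]:
    q=cv2.fitEllipse(k);print("plate",q,ray(c,q[0],89))
E
```

```text
[558.93262955  40.52043425 212.77786877] [-3.14151532e+00 -4.68186962e-04 -2.06826382e-01] [ 0.15215505 -0.10168805 -1.14634833] 5.575 0.22879758345150672
plate ((259.79443359375, 74.00190734863281), (69.94499969482422, 88.37445068359375), 147.67733764648438) [[662.10086356  37.45176144  89.        ]]
```

View pics/w2.png

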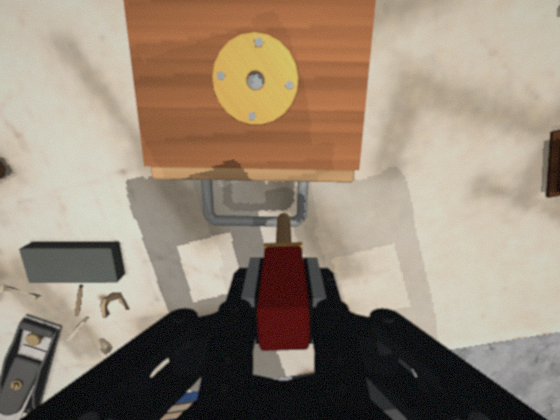

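The wrist view shows the plate at about (255,78) px with its hole at (256,81). The chest's front edge runs from (146,168) to (361,170), and the dowel tip is at (284,214). I'll measure the hole and check the tip.

```bash
python3 - <<'E'
from h import *
s=r.sense();c=r.get_calibration("wrist");im=np.load("pics/w2.npy");H,S,V=hsv(im)
m=(H>18)&(H<35)&(S>130)&(V>90)
a=np.zeros(m.shape,np.uint8);a[20:140,200:310]=m[20:140,200:310]
k=blobs(a,500)[0];hull=cv2.convexHull(k);q=cv2.fitEllipse(hull);print("plate",q,ray(c,q[0],89).round(1), "diam",np.ptp(ray(c,hull[:,0],89),0))
holes,hi=cv2.findContours(a,cv2.RETR_CCOMP,cv2.CHAIN_APPROX_NONE)
for i,k in enumerate(holes):
    if hi[0,i,3]>=0 and cv2.contourArea(k)>30:
        q=cv2.fitEllipse(k);print("hole",q,ray(c,q[0],89).round(1),np.ptp(ray(c,k[:,0],89),0).round(1))
# chest top corners from visible edges at z=85, front edge
e=ray(c,[[125,0],[146,168],[361,170],[376,0]],85);print(e.round(1))
f=e[2]-e[1];print("yaw front",np.arctan2(f[0],-f[1]),np.hypot(*f[:2]))
tcp=s["eef_pos"];print("tip proj",proj(c,[tcp-[0,0,86.3]]))
cv2.imwrite("pics/w2c.png",cv2.resize(im[20:200,120:390],None,fx=2.9,fy=2.9,interpolation=cv2.INTER_CUBIC)[:,:,::-1])
E
```

```text
plate ((255.18716430664062, 77.88873291015625), (84.60321044921875, 91.75520324707031), 170.7796173095703) [[660.1  41.4  89. ]] diam [63.85464996 64.21466219  0.        ]
hole ((251.60350036621094, 115.52439880371094), (10.587647438049316, 11.081376075744629), 145.36968994140625) [[634.2  50.5  89. ]] [8.5 8.8 0. ]
hole ((288.86090087890625, 84.53436279296875), (11.408498764038086, 12.02917766571045), 54.001014709472656) [[650.3  17.5  89. ]] [8.6 9.3 0. ]
hole ((255.002197265625, 80.1659164428711), (19.360898971557617, 21.454814910888672), 173.5170440673828) [[658.6  41.9  89. ]] [15.5 15.1  0. ]
hole ((220.4241180419922, 75.24053955078125), (11.036905288696289, 11.7612943649292), 164.08839416503906) [[667.3  66.5  89. ]] [8.5 8.7 0. ]
hole ((258.2486267089844, 41.599571228027344), (11.740243911743164, 12.831572532653809), 5.400186538696289) [[683.5  33.4  89. ]] [8.7 9.2 0. ]
[[729.7 120.4  85. ]
 [611.4 147.4  85. ]
 [572.5 -28.3  85. ]
 [692.6 -54.7  85. ]]
yaw front -0.21764770973313433 180.02708842293188
tip proj [[284.10790362 218.18899405]]
```

View pics/w2c.png

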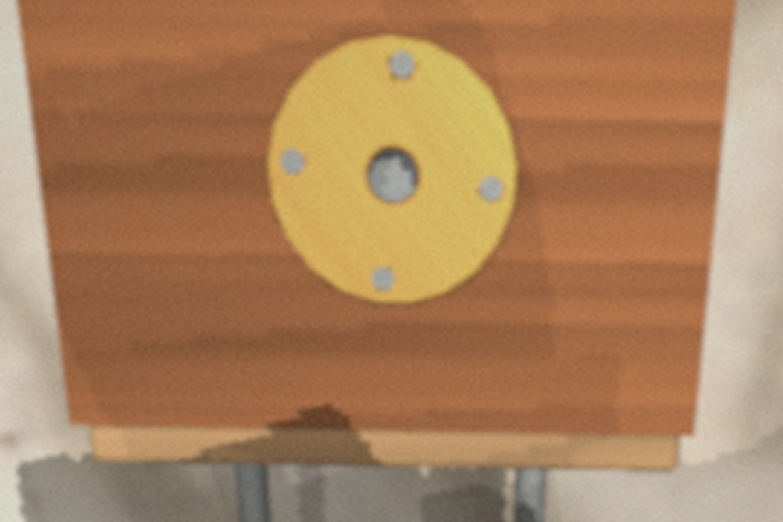

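```bash
python3 - <<'E'
from h import *
s=r.sense();print(todp(s,np.array([659,42,182])-s["eef_pos"]))
E
```

```text
[ 97.61531724 -22.10373653  30.67657969]
```

Emit:
carry_out(
  targets=[
    {"dp": [20, -5, 0], "yaw": 0},
    {"dp": [45, -10, 0], "yaw": 0},
    {"dp": [70, -16, 0], "yaw": 0},
    {"dp": [90, -20, 5], "yaw": 0},
    {"dp": [97.6, -22, 15], "yaw": 0},
    {"dp": [97.6, -22, 25], "yaw": 0},
    {"dp": [97.6, -22, 29], "yaw": 0},
    {"dp": [97.6, -22, 29], "yaw": 0},
    {"dp": [97.6, -22, 29], "yaw": 0},
  ],
)

```text
clock: 6.75
eef_pos: [658.8, 42.0, 183.7]
tcp_rot: [-3.141, -0.0, -0.209]
contact_force: [-0.2, 0.1, -0.5]
opening: 0.23
grasp_force: 39.1
```

```bash
python3 - <<'E'
from h import *
s,c,im=grab("wrist","w3");print(s["eef_pos"],s["tcp_rot"],s["contact_force"],s["clock"])
print(todp(s,np.array([659,42,s["eef_pos"][2]])-s["eef_pos"]),proj(c,s["eef_pos"]-[0,0,86.3]),proj(c,[659,42,89]))
cv2.imwrite("pics/w3c.png",cv2.resize(im[120:300,190:380],None,fx=3.3,fy=3.3,interpolation=cv2.INTER_CUBIC)[:,:,::-1])
E
```

```text
[658.84036528  42.03707643 183.72489301] [-3.14149714e+00 -4.52379988e-04 -2.08658664e-01] [-0.20857311  0.0687379  -0.53235246] 6.75
[1.63852473e-01 3.20424388e-03 7.38175395e-05] [[284.10388752 218.20258055]] [[284.08943074 214.13201194]]
```

View pics/w3c.png

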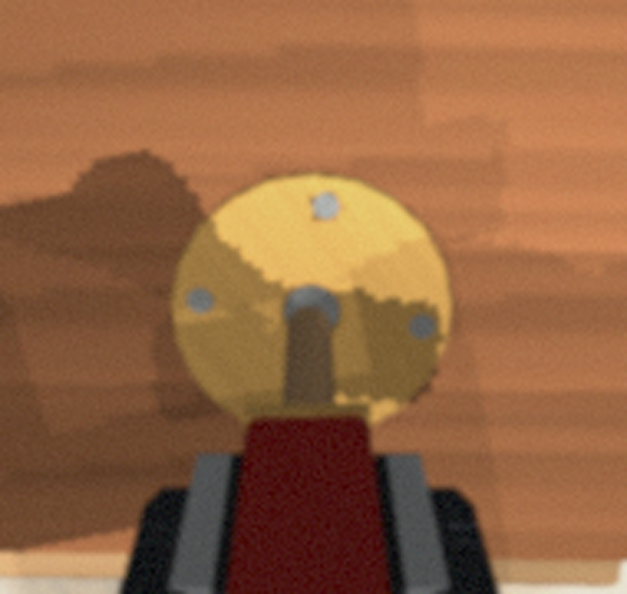

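The crop shows the dowel tip centred at about (310,320) over the hole, which is at about (313,312). They agree to within about 0.5 mm, so I'll lower it gently.

Emit:
carry_out(
  targets=[
    {"dp": [0.3, 0.3, 2], "yaw": 0},
    {"dp": [0.3, 0.3, 5], "yaw": 0},
    {"dp": [0.3, 0.3, 7], "yaw": 0},
    {"dp": [0.3, 0.3, 8.5], "yaw": 0},
    {"dp": [0.3, 0.3, 10], "yaw": 0},
    {"dp": [0.3, 0.3, 11], "yaw": 0},
    {"dp": [0.3, 0.3, 11], "yaw": 0},
  ],
)

```text
clock: 7.68
eef_pos: [659.1, 41.6, 172.2]
tcp_rot: [3.142, 0.0, -0.209]
contact_force: [-0.6, -0.5, -0.7]
opening: 0.23
grasp_force: 39.1
```

Emit:
carry_out(
  targets=[
    {"dp": [0, 0, 2], "yaw": 0},
    {"dp": [0, 0, 5], "yaw": 0},
    {"dp": [0, 0, 8], "yaw": 0},
    {"dp": [0, 0, 11], "yaw": 0},
    {"dp": [0, 0, 13], "yaw": 0},
    {"dp": [0, 0, 15], "yaw": 0},
    {"dp": [0, 0, 17], "yaw": 0},
    {"dp": [0, 0, 18.5], "yaw": 0},
    {"dp": [0, 0, 18.5], "yaw": 0},
  ],
)

```text
clock: 8.8
eef_pos: [659.3, 41.6, 154.3]
tcp_rot: [-3.141, -0.0, -0.209]
contact_force: [-1.6, -0.5, 5.4]
opening: 0.229
grasp_force: 39.7
```

Catch contact, about 5 N and 3 mm pressed.

Emit:
carry_out(
  targets=[
    {"dp": [0, 0, 1.5], "yaw": 0},
    {"dp": [0, 0, 3], "yaw": 0},
    {"dp": [0, 0, 4.5], "yaw": 0},
    {"dp": [0, 0, 6], "yaw": 0},
    {"dp": [0, 0, 7], "yaw": 0},
    {"dp": [0, 0, 8], "yaw": 0},
    {"dp": [0, 0, 9], "yaw": 0},
    {"dp": [0, 0, 9], "yaw": 0},
    {"dp": [0, 0, 9], "yaw": 0},
  ],
)

```text
clock: 9.93
eef_pos: [659.4, 41.6, 145.4]
tcp_rot: [-3.141, -0.001, -0.209]
contact_force: [-1.7, -0.8, 5.1]
opening: 0.231
grasp_force: 39.7
```

```bash
python3 - <<'E'
from h import *
s,c,im=grab("top","t2")
a=np.load("pics/top0.npy");H,S,V=hsv(im)
print(s["contact_force"])
d=cv2.absdiff(im,a).max(2)[195:250,235:310];print("changed px near front",(d>40).sum())
E
```

```text
[-1.71106216 -0.76884082  5.10306704]
changed px near front 1245
```

```bash
python3 - <<'E'
from h import *
im=np.load("pics/t2.npy");a=np.load("pics/top0.npy");c=r.get_calibration("top")
y=-.213;C=np.array([655.5,45.5])-np.array([np.cos(y),np.sin(y)])*-15
ux=np.array([np.cos(y),np.sin(y)]);uy=np.array([-ux[1],ux[0]])
print("chest",C)
# scan along chest -x at several y offsets; handle arms/bar
for oy in (-60,-50,50,60):
  for nm,I in(("0",a),("2",im)):
    p=[np.r_[C+ux*(-80-d)+uy*oy,70] for d in range(0,110,6)]
    print(oy,nm,[int(I[int(round(v)),int(round(u))].sum()/3) for u,v in proj(c,p)])
p=[np.r_[C+ux*(-80-18-d),58] for d in range(0,90,5)]
for nm,I in(("0",a),("2",im)): print("bar",nm,[int(I[int(round(v)),int(round(u))].sum()/3) for u,v in proj(c,p)])
E
```

```text
chest [670.16101702  42.32910425]
-60 0 [76, 97, 58, 81, 126, 126, 127, 122, 121, 112, 109, 110, 104, 105, 104, 103, 104, 105, 109]
-60 2 [120, 95, 55, 53, 79, 101, 101, 101, 104, 104, 105, 105, 107, 107, 108, 105, 107, 106, 107]
-50 0 [94, 86, 72, 74, 105, 112, 100, 99, 101, 91, 93, 97, 105, 104, 108, 108, 109, 115, 118]
-50 2 [116, 78, 63, 56, 73, 102, 105, 105, 102, 105, 105, 106, 106, 104, 104, 104, 106, 107, 108]
50 0 [97, 97, 76, 97, 83, 89, 95, 86, 96, 80, 91, 99, 118, 118, 112, 111, 108, 117, 118]
50 2 [55, 96, 120, 119, 109, 107, 96, 86, 86, 114, 77, 65, 105, 126, 122, 110, 96, 99, 84]
60 0 [88, 99, 60, 83, 129, 121, 117, 123, 123, 116, 115, 112, 109, 108, 108, 112, 109, 110, 117]
60 2 [69, 70, 110, 109, 124, 127, 130, 131, 132, 134, 134, 133, 131, 129, 125, 124, 112, 110, 105]
bar 0 [84, 118, 118, 119, 119, 123, 114, 102, 83, 84, 121, 129, 130, 128, 130, 130, 130, 130]
bar 2 [84, 57, 56, 64, 87, 106, 103, 105, 102, 104, 104, 107, 103, 101, 104, 102, 104, 105]
```

```bash
python3 - <<'E'
from h import *
t=np.load("pics/t2.npy")[130:260,200:340]
s,c,w=grab("wrist","w4");_,_,sc=grab("scene","s4")
A=cv2.resize(t,(380,353));B=cv2.resize(w,(400,300));D=cv2.resize(sc[150:290,230:400],(364,300))
o=np.zeros((600,800,3),np.uint8);o[:300,:400]=B;o[:300,400:764]=D;o[300:,:400]=cv2.resize(t,(400,300))
cv2.imwrite("pics/m4.png",o[:,:,::-1])
E
```

```text
(no output)
```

View pics/m4.png

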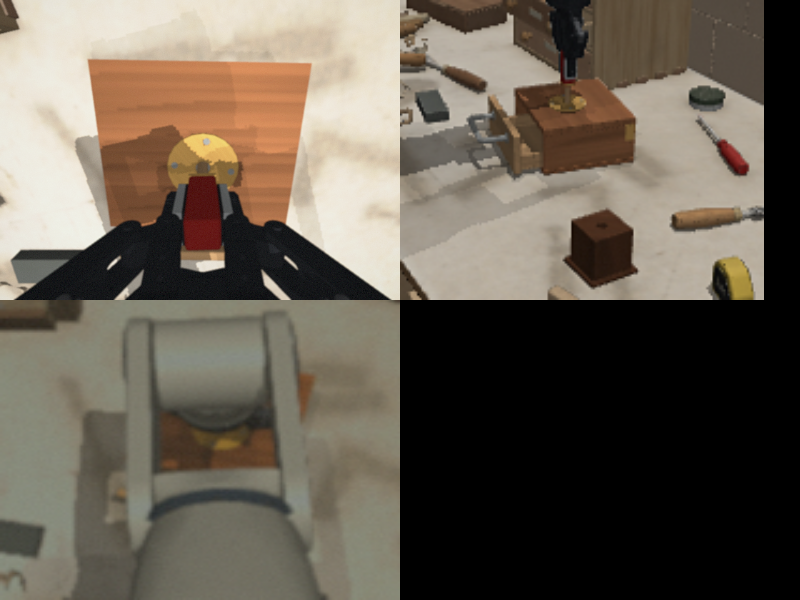

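The drawer has sprung out: the scene crop shows it open at about (500,140). Now I'll retract and carry the dowel back.

Emit:
carry_out(
  targets=[
    {"dp": [0, 0, -8], "yaw": 0},
    {"dp": [0, 0, -20], "yaw": 0},
    {"dp": [0, 0, -35], "yaw": 0},
    {"dp": [0, 0, -50], "yaw": 0},
    {"dp": [0, 0, -65], "yaw": 0},
    {"dp": [-5, 20, -70], "yaw": -2},
    {"dp": [-15, 70, -70], "yaw": -4},
    {"dp": [-27, 125, -70], "yaw": -6},
    {"dp": [-40, 180, -70], "yaw": -8},
    {"dp": [-52, 240, -70], "yaw": -10},
    {"dp": [-64, 295, -70], "yaw": -12},
    {"dp": [-72, 330, -70], "yaw": -12},
  ],
)

```text
clock: 11.58
eef_pos: [519.2, -268.5, 215.6]
tcp_rot: [3.141, -0.0, -0.0]
contact_force: [0.7, 0.7, -0.9]
opening: 0.231
grasp_force: 39.3
```

Emit:
carry_out(
  targets=[
    {"dp": [0, 5, 0], "yaw": 0},
    {"dp": [0, 10, 0], "yaw": 0},
    {"dp": [0, 10, 0], "yaw": 0},
    {"dp": [0, 10, 0], "yaw": 0},
  ],
)

```text
clock: 12.08
eef_pos: [520.8, -275.4, 214.8]
tcp_rot: [-3.141, 0.0, 0.002]
contact_force: [0.6, 0.1, -0.7]
opening: 0.229
grasp_force: 39.3
```

```bash
python3 - <<'E'
from h import *
s,c,im=grab("wrist","w5");print(s["eef_pos"],s["tcp_rot"],s["contact_force"],s["clock"])
print(todp(s,np.array([514.2,-284.2,s["eef_pos"][2]])-s["eef_pos"]))
E
```

```text
[ 520.78009842 -275.35050538  214.75594024] [-3.14135376e+00  7.38023720e-05  1.85051494e-03] [ 0.60748709  0.13331662 -0.7320001 ] 12.075
[-6.59646325e+00  8.83730276e+00 -1.62437501e-03]
```

Emit:
carry_out(
  targets=[
    {"dp": [-4, 5, 10], "yaw": 0},
    {"dp": [-6.5, 8.8, 25], "yaw": 0},
    {"dp": [-6.5, 8.8, 40], "yaw": 0},
    {"dp": [-6.5, 8.8, 48], "yaw": 0},
    {"dp": [-6.5, 8.8, 50], "yaw": 0},
    {"dp": [-6.5, 8.8, 50], "yaw": 0},
    {"dp": [-6.5, 8.8, 50], "yaw": 0},
  ],
)

```text
clock: 13.0
eef_pos: [514.2, -285.2, 165.3]
tcp_rot: [3.141, -0.001, 0.001]
contact_force: [0.3, 0.7, 0.3]
opening: 0.234
grasp_force: 39.3
```

```bash
python3 - <<'E'
from h import *
s,c,im=grab("wrist","w6");print(s["eef_pos"],s["tcp_rot"],s["contact_force"],s["clock"])
print(todp(s,np.array([514.2,-284.2,s["eef_pos"][2]])-s["eef_pos"]),proj(c,s["eef_pos"]-[0,0,86.3]),proj(c,[514.2,-284.2,68]))
cv2.imwrite("pics/w6c.png",cv2.resize(im[120:300,190:380],None,fx=3.3,fy=3.3,interpolation=cv2.INTER_CUBIC)[:,:,::-1])
E
```

```text
[ 514.17121492 -285.19671497  165.26177416] [ 3.14117366e+00 -7.47145136e-04  7.45360126e-04] [0.32537633 0.69632871 0.27086641] 13.0
[ 2.95279711e-02 -9.96693158e-01 -3.95544802e-04] [[284.11857758 218.38947647]] [[282.80480507 213.36723215]]
```

View pics/w6c.png

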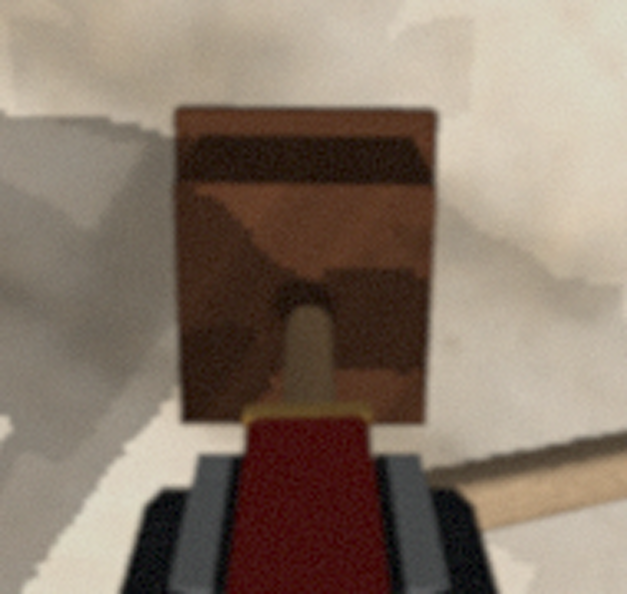

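The crop shows the stand's hole centred at about (303,300), slightly left of the dowel at (310,310). I'll shift by -1.1 mm in tool y and lower.

Emit:
carry_out(
  targets=[
    {"dp": [0, -1.1, 0], "yaw": 0},
    {"dp": [0, -1.1, 4], "yaw": 0},
    {"dp": [0, -1.1, 8], "yaw": 0},
    {"dp": [0, -1.1, 12], "yaw": 0},
    {"dp": [0, -1.1, 15], "yaw": 0},
    {"dp": [0, -1.1, 18], "yaw": 0},
    {"dp": [0, -1.1, 20], "yaw": 0},
    {"dp": [0, -1.1, 20], "yaw": 0},
  ],
)

```text
clock: 14.05
eef_pos: [513.8, -283.9, 144.6]
tcp_rot: [-3.141, 0.0, 0.001]
contact_force: [0.1, -0.1, -1.7]
opening: 0.232
grasp_force: 39.3
```

Emit:
carry_out(
  targets=[
    {"dp": [0, 0, 8], "yaw": 0},
    {"dp": [0, 0, 16], "yaw": 0},
    {"dp": [0, 0, 24], "yaw": 0},
    {"dp": [0, 0, 32], "yaw": 0},
    {"dp": [0, 0, 40], "yaw": 0},
    {"dp": [0, 0, 46], "yaw": 0},
    {"dp": [0, 0, 49], "yaw": 0},
    {"dp": [0, 0, 51], "yaw": 0},
    {"dp": [0, 0, 51], "yaw": 0},
  ],
)

```text
clock: 15.18
eef_pos: [513.9, -284.0, 93.8]
tcp_rot: [3.142, -0.0, 0.001]
contact_force: [-0.5, 0.7, -0.2]
opening: 0.233
grasp_force: 39.3
```

Emit:
carry_out(
  targets=[
    {"dp": [0, 0, 0.5], "yaw": 0},
    {"dp": [0, 0, 1], "yaw": 0},
    {"dp": [0, 0, 1.5], "yaw": 0},
    {"dp": [0, 0, 1.5], "yaw": 0},
  ],
)

```text
clock: 15.68
eef_pos: [513.9, -284.0, 92.5]
tcp_rot: [3.141, -0.0, 0.001]
contact_force: [-0.1, 0.6, 1.5]
opening: 0.227
grasp_force: 39.6
```

Emit:
carry_out(
  targets=[
    {"dp": [0, 0, 0], "yaw": 0},
    {"dp": [0, 0, 0], "yaw": 0},
    {"dp": [0, 0, 0], "yaw": 0},
    {"dp": [0, 0, 0], "yaw": 0},
    {"dp": [0, 0, 0], "yaw": 0},
    {"dp": [0, 0, 0], "yaw": 0},
    {"dp": [0, 0, 0], "yaw": 0},
  ],
  fingers=1,
)

```text
clock: 16.55
eef_pos: [513.8, -284.0, 92.3]
tcp_rot: [-3.142, -0.0, 0.001]
contact_force: [-0.7, -0.5, 0.3]
opening: 1.0
grasp_force: 0.0
```

Emit:
carry_out(
  targets=[
    {"dp": [0, 0, -20], "yaw": 0},
    {"dp": [0, 0, -50], "yaw": 0},
    {"dp": [0, 0, -90], "yaw": 0},
    {"dp": [0, 0, -135], "yaw": 0},
    {"dp": [0, 0, -176], "yaw": 0},
    {"dp": [0, 0, -176], "yaw": 0},
    {"dp": [0, 0, -176], "yaw": 0},
  ],
)

```text
clock: 17.42
eef_pos: [513.4, -283.8, 267.7]
tcp_rot: [-3.141, 0.001, 0.001]
contact_force: [0.1, -0.1, -0.0]
opening: 1.0
grasp_force: 0.0
```

```bash
python3 - <<'E'
from h import *
s,c,im=grab("wrist","w7");print(s["eef_pos"],s["contact_force"],s["clock"])
H,S,V=hsv(im);red=((H<6)|(H>172))&(S>140)
for t in (60,90):
  for k in blobs(red&(V>t),50)[:1]: q=cv2.minAreaRect(k);print(t,q,ray(c,q[0],128)[0])
print("brass ring/gap: rows of red", cv2.boundingRect(k))
h=proj(c,[[524,-284,128],[504,-284,128],[524,-284,68]]);print(h)
# drawer handle in the scene & top
_,ct,top=grab("top","t7")
y=-.213;C=np.array([670.2,42.3]);ux=np.array([np.cos(y),np.sin(y)]);uy=np.array([-ux[1],ux[0]])
for oy in(-30,0,30):
  p=[np.r_[C+ux*(-125-d)+uy*oy,58] for d in range(0,80,3)]
  print(oy,[int(top[int(round(v)),int(round(u))].mean()) for u,v in proj(ct,p)])
E
```

```text
[ 513.44722799 -283.76745155  267.72666953] [ 0.11091665 -0.11343587 -0.02554767] 17.425
60 ((283.5, 194.0), (23.0, 22.0), 0.0) [ 516.55268447 -283.22271099  128.        ]
90 ((283.5, 195.5), (19.0, 19.0), 90.0) [ 515.14626987 -283.22256561  128.        ]
brass ring/gap: rows of red (274, 186, 20, 20)
[[284.37092586 185.97631009]
 [284.35363649 207.22046122]
 [284.25094706 171.51978435]]
-30 [97, 76, 59, 67, 73, 80, 81, 100, 88, 90, 92, 90, 98, 98, 86, 87, 104, 95, 97, 116, 126, 131, 135, 136, 133, 135, 135]
0 [83, 76, 71, 101, 125, 135, 133, 133, 132, 133, 134, 135, 127, 127, 115, 104, 101, 90, 83, 108, 133, 136, 135, 132, 134, 135, 135]
30 [76, 76, 75, 98, 125, 129, 132, 132, 135, 135, 122, 123, 118, 118, 112, 102, 105, 90, 83, 109, 133, 135, 135, 136, 137, 135, 135]
```

The dowel is back in its stand and released. The top-camera scan puts the handle bar at chest x ≈ -178, so the drawer is out about 37 mm. I'll shut the fingers and move in front of the chest to measure the bar.

Emit:
carry_out(
  targets=[
    {"dp": [-5, -30, 0], "yaw": 0},
    {"dp": [-12, -75, 0], "yaw": 1},
    {"dp": [-20, -120, 0], "yaw": 3},
    {"dp": [-28, -165, 0], "yaw": 5},
    {"dp": [-36, -210, 0], "yaw": 7},
    {"dp": [-44, -255, 0], "yaw": 9},
    {"dp": [-52, -300, 5], "yaw": 11},
    {"dp": [-58, -345, 15], "yaw": 12},
    {"dp": [-63, -373, 20], "yaw": 12},
    {"dp": [-63, -373, 20], "yaw": 12},
    {"dp": [-63, -373, 20], "yaw": 12},
  ],
  fingers=-1,
  grip_force=20,
)

```text
clock: 18.9
eef_pos: [450.4, 88.5, 247.8]
tcp_rot: [3.141, 0.001, -0.208]
contact_force: [-0.4, -0.1, -0.1]
opening: 0.003
grasp_force: 0.0
```

```bash
python3 - <<'E'
from h import *
s,c,im=grab("wrist","w8");print(s["eef_pos"],s["tcp_rot"],s["contact_force"],s["clock"],s["opening"])
E
```

```text
[450.39754528  88.49298426 247.76015036] [ 3.14075200e+00  9.41254486e-04 -2.08249297e-01] [-0.39251313 -0.14470511 -0.0866732 ] 18.9 0.0027953654044325714
```

View pics/w8.png

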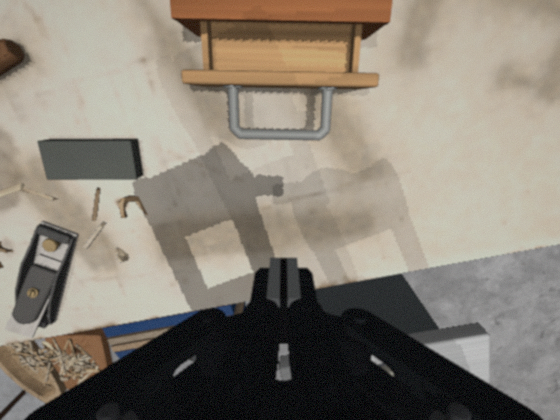

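The wrist view shows the open drawer, its front at rows 70–87, and the bar at row 134 from x 232 to 330, centred at 281.

```bash
python3 - <<'E'
from h import *
s=r.sense();c=r.get_calibration("wrist")
b=ray(c,[[236,133],[281,134],[325,134]],63);f=ray(c,[[185,84],[281,86],[376,87]],79)
print(b.round(1),f.round(1))
ux=np.array([np.cos(-.213),np.sin(-.213)]);print("gap",(f[1]-b[1])[:2]@ux, "len",np.linalg.norm(b[2]-b[0]))
g=b[1,:2]+ux*25;print(g,todp(s,np.r_[g,48]-s["eef_pos"]))
E
```

```text
[[511.4 123.4  63. ]
 [501.2  80.3  63. ]
 [492.2  38.   63. ]] [[563.2 154.3  79. ]
 [543.8  71.   79. ]
 [525.2 -11.8  79. ]]
gap 43.5265573561771 len 87.58122247773932
[525.67572647  75.03496865] [ 76.26164559  -2.75800221 199.95512365]
```

Emit:
carry_out(
  targets=[
    {"dp": [30, -1, 20], "yaw": 0},
    {"dp": [60, -2, 50], "yaw": 0},
    {"dp": [76, -3, 80], "yaw": 0},
    {"dp": [76, -3, 105], "yaw": 0},
    {"dp": [76, -3, 125], "yaw": 0},
    {"dp": [76, -3, 145], "yaw": 0},
    {"dp": [76, -3, 160], "yaw": 0},
    {"dp": [76, -3, 175], "yaw": 0},
    {"dp": [76, -3, 190], "yaw": 0},
    {"dp": [76, -3, 200], "yaw": 0},
    {"dp": [76, -3, 200], "yaw": 0},
  ],
)

```text
clock: 20.32
eef_pos: [525.1, 76.1, 47.6]
tcp_rot: [3.141, 0.001, -0.209]
contact_force: [0.8, -0.8, -0.5]
opening: 0.004
grasp_force: 0.0
```

Clear of everything. Now pull along tool -x.

Emit:
carry_out(
  targets=[
    {"dp": [-5, 0, 0], "yaw": 0},
    {"dp": [-10, 0, 0], "yaw": 0},
    {"dp": [-16, 0, 0], "yaw": 0},
    {"dp": [-22, 0, 0], "yaw": 0},
    {"dp": [-28, 0, 0], "yaw": 0},
    {"dp": [-34, 0, 0], "yaw": 0},
    {"dp": [-40, 0, 0], "yaw": 0},
    {"dp": [-46, 0, 0], "yaw": 0},
    {"dp": [-51, 0, 0], "yaw": 0},
    {"dp": [-55, 0, 0], "yaw": 0},
    {"dp": [-58, 0, 0], "yaw": 0},
    {"dp": [-58, 0, 0], "yaw": 0},
  ],
)

```text
clock: 21.82
eef_pos: [468.2, 88.1, 48.2]
tcp_rot: [3.141, 0.001, -0.209]
contact_force: [-0.6, -0.7, -0.6]
opening: -0.004
grasp_force: 0.0
```

Emit:
carry_out(
  targets=[
    {"dp": [-1.5, 0, 0], "yaw": 0},
    {"dp": [-3, 0, 0], "yaw": 0},
    {"dp": [-4.5, 0, 0], "yaw": 0},
    {"dp": [-6, 0, 0], "yaw": 0},
    {"dp": [-6, 0, 0], "yaw": 0},
  ],
)

```text
clock: 22.45
eef_pos: [465.4, 89.1, 48.6]
tcp_rot: [-3.141, -0.005, -0.208]
contact_force: [8.5, -6.9, -7.4]
opening: 0.0
grasp_force: 5.3
```

The drawer has reached its stop, with an 8.5 N reaction. Back off, lift and check.

Emit:
carry_out(
  targets=[
    {"dp": [4, 0, 0], "yaw": 0},
    {"dp": [12, 0, 0], "yaw": 0},
    {"dp": [14, 0, 0], "yaw": 0},
    {"dp": [14, 0, 0], "yaw": 0},
    {"dp": [14, 0, -15], "yaw": 0},
    {"dp": [14, 0, -40], "yaw": 0},
    {"dp": [14, 0, -70], "yaw": 0},
    {"dp": [-5, 0, -110], "yaw": 0},
    {"dp": [-35, 0, -150], "yaw": 0},
    {"dp": [-60, 0, -200], "yaw": 0},
    {"dp": [-60, 0, -200], "yaw": 0},
  ],
)

```text
clock: 23.82
eef_pos: [404.6, 102.6, 252.6]
tcp_rot: [-3.138, -0.006, -0.208]
contact_force: [0.2, -0.4, 0.2]
opening: -0.003
grasp_force: 0.0
```

```bash
python3 - <<'E'
from h import *
s,c,im=grab("wrist","w9");print(s["eef_pos"],s["contact_force"],s["clock"])
# find bar: scan rows along the chest axis below the plate; predicted bar at drawer=0.09 vs observed intensities
y=-.213;ux=np.array([np.cos(y),np.sin(y)]);b0=np.array([501.2,80.3])
for oy in(-25,0,25):
  uy=np.array([-ux[1],ux[0]])
  p=[np.r_[b0-ux*d+uy*oy,63] for d in range(-6,80,3)]
  print([im[int(round(v)),int(round(u))].astype(int).mean().astype(int) for u,v in proj(c,p)])
_,ct,t=grab("top","t9");C=np.array([670.2,42.3])
for oy in(-30,0,30):
  p=[np.r_[C+ux*(-170-d)+uy*oy,58] for d in range(0,90,3)]
  print([int(t[int(round(v)),int(round(u))].mean()) for u,v in proj(ct,p)])
_,cs,sc=grab("scene","s9")
H,S,V=hsv(sc)
for k in blobs(((H<6)|(H>172))&(S>140)&(V>60),30): print(cv2.boundingRect(k))
print(proj(cs,[[514,-284,128],[514,-284,68]]))
E
```

```text
[404.58837747 102.55401694 252.59805439] [ 0.21244806 -0.39577562  0.24467833] 23.825
[np.int64(147), np.int64(148), np.int64(156), np.int64(156), np.int64(134), np.int64(81), np.int64(113), np.int64(122), np.int64(132), np.int64(131), np.int64(135), np.int64(135), np.int64(130), np.int64(126), np.int64(124), np.int64(116), np.int64(126), np.int64(139), np.int64(113), np.int64(143), np.int64(152), np.int64(123), np.int64(194), np.int64(192), np.int64(189), np.int64(186), np.int64(173), np.int64(183), np.int64(188)]
[np.int64(145), np.int64(145), np.int64(147), np.int64(139), np.int64(128), np.int64(68), np.int64(119), np.int64(181), np.int64(184), np.int64(185), np.int64(191), np.int64(191), np.int64(190), np.int64(192), np.int64(193), np.int64(195), np.int64(195), np.int64(182), np.int64(107), np.int64(147), np.int64(147), np.int64(141), np.int64(201), np.int64(202), np.int64(202), np.int64(202), np.int64(189), np.int64(178), np.int64(172)]
[np.int64(149), np.int64(150), np.int64(147), np.int64(144), np.int64(113), np.int64(76), np.int64(115), np.int64(182), np.int64(189), np.int64(185), np.int64(190), np.int64(191), np.int64(191), np.int64(189), np.int64(189), np.int64(190), np.int64(198), np.int64(157), np.int64(111), np.int64(151), np.int64(138), np.int64(152), np.int64(200), np.int64(203), np.int64(196), np.int64(202), np.int64(197), np.int64(196), np.int64(194)]
[93, 99, 95, 81, 69, 83, 85, 100, 96, 93, 90, 90, 96, 91, 87, 80, 79, 82, 89, 91, 83, 85, 60, 65, 65, 72, 79, 101, 101, 106]
[91, 97, 91, 78, 73, 98, 120, 123, 121, 121, 118, 118, 100, 78, 79, 88, 92, 95, 98, 103, 106, 110, 109, 112, 112, 116, 116, 119, 115, 116]
[95, 97, 93, 77, 78, 110, 120, 123, 122, 121, 112, 112, 118, 123, 125, 112, 103, 91, 87, 75, 72, 82, 89, 94, 94, 98, 103, 102, 109, 112]
(320, 235, 9, 20)
(378, 215, 15, 16)
[[324.34144854 236.0542845 ]
 [323.69823334 254.18255045]]
```

The bar has moved about 53 mm, so the drawer is at roughly 89 mm. The red handle fills rows 235–255 in the scene view, which matches the dowel fully seated.

```bash
python3 -c "
from rig import r
print(r.sign_off())"
```

```text
the job is handed in; nothing more can be done
None
```

I pressed the catch through the plate hole and the drawer sprang out; the dowel is back in its stand, fully down and released, the drawer is open to its stop (about 89 mm by camera), the arm kept clear of the whetstone, tape and plane, and the job is handed in at about 24 s (no verdict was shown).

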